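# Uncouple the docked sample carriage

## Robot

A 7-joint arm with a two-finger parallel gripper is mounted at the origin on the work surface; the furniture and walls round the work are solid. World frame = base frame: x ahead of the robot, y to its left, z up, the work surface at z = 0. Lengths are in m, angles in rad, forces in N, time in s.
With the tool pointing down it reaches from about 0.4 to 0.875 m from the base axis. Payload 19.3 kg.
Tool frame: the origin (TCP) lies midway between the tips of the shut fingers; the grasp point (between the pads) lies manip.pinch_z behind it (manip.pinch_z is the distance from the TCP to the grasp point, in m); z points along the fingers, y is the direction in which the jaws open and shut (so a half turn about z gives the same grasp; the last joint's range is limited). The gripper opens to 85 mm and grips with 20 to 120 N. Pads are 22 mm wide; open, the fingers measure 114 mm over their backs; the gripper's body (76 mm by 85 mm) begins 54 mm behind the grasp point. The pads swing forward as they close: fully open they stand 13 mm farther back than shut.
Start: joints at [-1.387, 0.521, -0.036, 1.599, 0.021, 1.021, -0.113], TCP at [0.157, 0.605, 0.231] pointing down, gripper open.
Joint ranges: [-2.91, 2.91], [-0.3, 2.13], [-1.5, 1.42], [0.17, 2.43], [-1.26, 4.41], [0.16, 1.93], [-2.52, 2.52]. Speed limits (rad/s): [1.89, 1.89, 2.39, 2.39, 3.01, 3.01, 3.01].

## Interface

Orientations are given as a 3x3 rotation matrix whose columns are the frame's x, y, z axes.
In Python, from cell import monitor, vision, job, manip gives the robot as it stands.
- The arm moves only by the shell command python3 -m jog 'ROWS'. ROWS is JSON, a list of rows, each an object of numbers: "hand": the opening, from -1 (shut) to 1 (fully open), so that 0 is half open; "tx", "ty", "tz": the shift along the tool's x, y, z in units of 30 mm (1.0 is 30 mm); "twist": the turn about the tool's z in units of 8 degrees (1.0 is 8 degrees). In form: [{"hand": .., "tx": .., "ty": .., "tz": .., "twist": ..}, ...]. A call has exactly 10 rows; each row is the pose to reach, as a shift and turn from the pose commanded when the call began, along the tool's axes at that moment; what a row does not reach only later rows make up. A row lasts 1/8 s, in which the tool goes at most 62.5 mm and 10.7 degrees, less where a joint would pass 70% of its speed; a pose out of reach is approached as far as the arm can. A call with a gripper value outside its range is refused whole. The fingers move at their own pace and stop on an object; the grip force is fixed at half the most. Time passes only in rows, so rows that repeat a pose let the fingers close, or fill a call up. It gives the time, the measured TCP pose, the force and the opening at its end, in the units of the state.
- monitor.sense(): the state, without advancing time (a new reading comes with each control period).
- vision.camera(name): name is "scene" or "top"; returns a dict with "image" (420x560x3 uint8, blue, green, red), "z_map" (420x560 float32, m along the optical axis (not along the pixel's ray), 0 where there is no reading), "fx", "fy", "cx", "cy" (pixels), "R" (3x3) and "t" (3): a world point X has camera coordinates R X + t. Camera axes: x right, y down, z forward; pixel columns grow to the right and rows downward; lengths in m; the calibration is good to about 2 mm. A picture is of the moment at which its call begins.
- job.job_done(): hands the job in, once; it reports no verdict.
The state is a dict: "t": time; "joint_pos": joint angles; "joint_velocities": joint speeds; "joint_torque": joint torques, N m; "tcp_pos": TCP position; "tool_rot": TCP orientation; "wrist_force": force on the tool from outside, world axes, zero at the start; "moment": the same for the moment, N m; "finger_gap": finger opening in m.
Only numpy, scipy, OpenCV 4.12 (cv2) and the standard library are available. Lean on these libraries where they do the work, as an engineer would, in place of code of your own. Each camera call takes 0.05 s, during which the arm holds its last target.

## Task

The sample carriage is hitched to the docking ball on the bench. Pull the orange-knobbed lock pin straight up out of the tongue and stand it upright in the tall narrow beaker, then pull the red latch tab all the way sideways (away from its spring barrel) against its spring and, keeping it pulled, lift the tongue off the ball. Finish while still holding the tongue raised, its coupler about 5 cm above where it sat; leave the beaker standing and the other things where they are.

Things in the scene. Friction and masses are not known exactly. Their poses are not given: they have to be found in the camera images.
- dock: Fixed dock and carriage: grey base plate 110x110x10 mm, steel ball (36 mm diameter) on a neck; behind it a wheeled blue-white carriage whose tube rack and tubes reach 162 mm above the bench and begin 214 mm along +x from the origin. Origin: on the bench under the ball centre; x axis from the ball along the tongue to the carriage; z up. Yaw varies.
- ball_top (a point): Top of the docking ball, 74 mm above the bench; hidden under the coupler until it is lifted.
- tongue: Blue bar with aluminium coupler housing (56x52 mm) over the ball at its -x end, hinged to the carriage. Origin on the level hinge axis, 190 mm along dock +x from the ball, 64 mm above the bench; axes as the dock's when down. Lifts by turning 0 to 0.7 rad about its +y; about 0.35 kg, falls back if let go. A block 75 mm from the ball (top 84 mm up) holds the pin in a 12 mm hole, 30 mm deep.
- coupler (a point): Centre of the coupler housing's top face, straight above the ball, on the tongue; 84 mm above the bench when the tongue is down.
- latch (a joint): Latch travel in m: 0 closed (sprung shut, its keeper plate under the ball holds the tongue down), 0.014 fully pulled, at the stop; keeper clear of the ball from 0.010 on. Slides towards the tongue's -y. Spring 2 N at 0, 7 N fully pulled; springs shut when let go (harmless once the tongue is off the ball). The lock pin in its hole stops it after about 2 mm.
- latch_tab (a point): Grasp point in the middle of the red upright latch tab: 14 mm thick along the tongue's y (pulling direction), 26 mm along its x, 92 to 140 mm above the bench; this point is at 120 mm, above the ball when closed. Moves with latch and tongue; the tongue may be lifted by the tab. Dark spring barrel on the coupler at its +y side, top 95 mm above the bench.
- lock_pin: Loose steel pin, 10 mm diameter, 140 mm long with its knob, about 50 g. Origin at the centre of its lower tip, z axis up along the pin to the knob. At the start it stands in the hole in the tongue, its tip 54 mm above the bench.
- pin_knob (a point): Centre of the pin's orange round knob (20 mm diameter, 21 mm tall), 129 mm above the pin's tip.
- pin_cup: Tall narrow clear beaker, loose, 44 mm across, 85 mm tall, free inner width 26 mm, inner floor 3 mm up, about 50 g. Origin: centre of its underside, z up. It stands on the bench to the right.
- squat_jar: Squat clear jar, 69 mm across and 50 mm tall, a bystander on the bench; it and the beaker swap places from run to run. Origin: centre of its underside.
- tape: Roll of beige tape, 65 mm across, 20 mm tall, a bystander. Origin: centre of its underside.
- timer: White lab timer, 62x62x20 mm, a bystander. Origin: centre of its underside.

How it is judged:
On the way, in this order (a step that is already met when the one before it is completed fails the run):
1. the lock pin stands in the tall beaker, let go (horizontal distance between lock_pin and pin_cup below 0.022 m and z of lock_pin in the frame of pin_cup below 0.015 m and angle between lock_pin's own z axis and vertical below 0.4 rad and angle between pin_cup's own z axis and vertical below 0.1 rad and height (world z) of pin_cup below 0.01 m and contact force between the fingers and lock_pin below 0.05 N and linear speed of lock_pin below 0.05 m/s), for 0.2 s.
2. the latch is pulled sideways while the tongue still sits on the ball (value of joint latch above 0.01 m and height (world z) of coupler below 0.092 m), for 0.05 s.
3. the tongue is lifted off the ball by the gripper (height (world z) of coupler above 0.115 m and contact force between the fingers and tongue above 0.5 N), for 0.2 s.
At the end, for the whole second after the job is handed in: Gripper holds tongue or tab still, coupler top 119 to 174 mm above the bench (35 to 90 mm lift), no loose thing propping it; pin released in the upright tall beaker (tip within 22 mm of its axis and 15 mm of its underside, lean under 0.4 rad) (height (world z) of coupler between 0.119 and 0.174 m and contact force between the fingers and tongue above 0.5 N and angular speed of tongue below 0.15 rad/s and contact force between each of tongue, the fingers and lock_pin below 0.05 N and contact force between tongue and pin_cup below 0.05 N and contact force between tongue and squat_jar below 0.05 N and contact force between tongue and tape below 0.05 N and contact force between tongue and timer below 0.05 N and horizontal distance between lock_pin and pin_cup below 0.022 m and z of lock_pin in the frame of pin_cup below 0.015 m and angle between lock_pin's own z axis and vertical below 0.4 rad and angle between pin_cup's own z axis and vertical below 0.1 rad and height (world z) of pin_cup below 0.01 m); the arm keeps its last pose, push and grip.
It fails at once if a bystander (squat jar, tape roll, timer) is moved more than 3 cm (distance of any of squat_jar, tape, timer from where it was at the start of the episode above 0.03 m).
It fails at once if the beaker is knocked over or pushed more than 5 cm (angle between pin_cup's own z axis and vertical above 0.5 rad or distance of pin_cup from where it was at the start of the episode above 0.05 m).
It also fails if it takes over 51 s, if anything falls off the work surface, if the arm or the gripper's body presses on something with over 40 N, if the wrist force passes 120 N, or if a joint passes its speed limit or range.

## Working session

There is one attempt and no reset: what is moved stays moved. The work goes in short steps, Python scripts to look and compute and a shell command to move; the robot and the scene stay as the last step left them, time stands still between calls to the robot, and variables do not carry over. Pictures are saved under pics/ and viewed, and the job is handed in when it is done.

```bash
ls; mkdir -p pics
python3 - <<'E'
from cell import monitor, vision, job, manip
import cv2,numpy as np,pickle
s=monitor.sense(); print({k:np.round(v,3).tolist() for k,v in s.items()}); print(manip.pinch_z)
for n in("scene","top"):
    c=vision.camera(n); pickle.dump(c,open(f'pics/{n}0.pkl','wb')); cv2.imwrite(f'pics/{n}0.png',c['image']); print(n,c['fx'],c['cx'],c['cy'],np.round(c['R'],3).tolist(),c['t'])
E
```

```text
pics
{'t': 0.0, 'joint_pos': [-1.387, 0.522, -0.036, 1.6, 0.021, 1.021, -0.113], 'joint_velocities': [0.002, 0.001, -0.001, -0.0, -0.0, -0.0, 0.001], 'joint_torque': [0.001, -92.71, 1.98, -36.993, 0.018, 0.008, -0.0], 'tcp_pos': [0.157, 0.605, 0.231], 'tool_rot': [[-0.968, 0.251, -0.0], [0.251, 0.968, -0.001], [-0.0, -0.001, -1.0]], 'wrist_force': [-0.071, 0.024, 0.037], 'moment': [0.007, 0.009, 0.042], 'finger_gap': 0.086}
0.0187
scene 449.4598082115676 281.0833822951142 212.62946022601713 [[0.482, -0.876, 0.0], [-0.376, -0.207, -0.903], [0.791, 0.436, -0.43]] [-0.16980919  0.33286078  0.94998303]
top 433.4562112133424 281.829814783129 209.9438044170931 [[0.029, -1.0, -0.001], [-0.994, -0.028, -0.109], [0.109, 0.004, -0.994]] [0.0785207  0.52475347 1.23248057]
```

View pics/scene0.png

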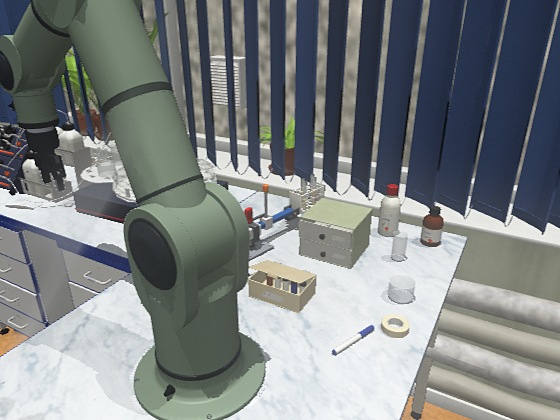

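View pics/top0.png

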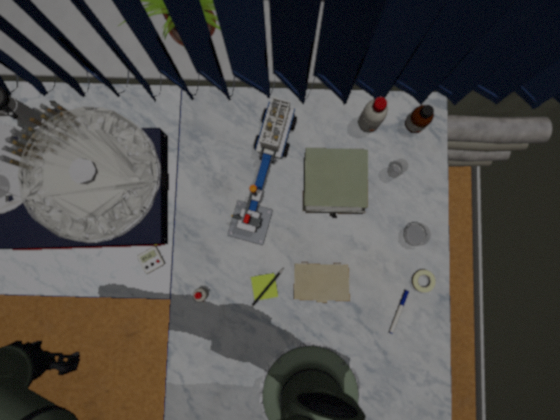

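The scene shows the dock at about (255,215) in the top view, with the orange knob at (253,188) and the red tab at (247,218). The beaker is near (397,168), the jar at (415,234), the tape at (423,281), and a green cabinet stands between dock and beaker. Next I'll zoom in and measure.

```bash
cat > h.py <<'E'
import numpy as np,cv2,pickle
def ray(c,u,v):
    d=np.array([(u-c['cx'])/c['fx'],(v-c['cy'])/c['fy'],1.]); R=np.array(c['R']);t=np.array(c['t'])
    return -R.T@t, R.T@d
def plane(c,u,v,z):
    o,d=ray(c,u,v); return o+d*(z-o[2])/d[2]
def depth(c,u,v):
    o,d=ray(c,u,v); return o+d*c['z_map'][int(round(v)),int(round(u))]
def two(c1,p1,c2,p2):
    A=[];b=[]
    for c,p in((c1,p1),(c2,p2)):
        o,d=ray(c,*p); d=d/np.linalg.norm(d); P=np.eye(3)-np.outer(d,d); A.append(P);b.append(P@o)
    x=np.linalg.lstsq(np.vstack(A),np.hstack(b),rcond=None)[0]
    return x,np.linalg.norm(np.vstack(A)@x-np.hstack(b))
def proj(c,X):
    p=np.array(c['R'])@X+np.array(c['t']); return c['fx']*p[0]/p[2]+c['cx'],c['fy']*p[1]/p[2]+c['cy']
def blobs(c,lo,hi,roi,mn=6):
    h=cv2.cvtColor(c['image'],cv2.COLOR_BGR2HSV); m=cv2.inRange(h,lo,hi); x0,y0,x1,y1=roi
    k=np.zeros_like(m);k[y0:y1,x0:x1]=m[y0:y1,x0:x1]
    n,l,s,ce=cv2.connectedComponentsWithStats(k)
    return [(ce[i].round(1).tolist(),s[i].tolist()) for i in range(1,n) if s[i][4]>=mn]
E
python3 - <<'E'
from h import *
S=pickle.load(open('pics/scene0.pkl','rb'));T=pickle.load(open('pics/top0.pkl','rb'))
a=cv2.resize(T['image'][85:250,215:385],None,fx=4,fy=4,interpolation=2)[:600,:800];a=cv2.convertScaleAbs(a,alpha=1.5);cv2.imwrite('pics/t_crop.png',a)
b=cv2.resize(S['image'][165:290,230:430],None,fx=4,fy=4,interpolation=2);cv2.imwrite('pics/s_crop.png',b)
print('T red',blobs(T,(0,120,60),(8,255,255),(230,170,290,240)),blobs(T,(172,120,60),(180,255,255),(230,170,290,240)))
print('T or',blobs(T,(9,150,60),(20,255,255),(230,170,290,240)))
print('S red',blobs(S,(0,120,60),(7,255,255),(235,170,330,260)))
print('S or',blobs(S,(8,150,60),(20,255,255),(235,170,330,260)))
for p in[(335,165),(310,200),(397,165),(397,172),(415,234),(423,270),(320,283),(275,125),(282,110)]: print(p,depth(T,*p).round(3))
E
```

```text
T red [([246.3, 218.3], [243, 214, 7, 9, 45])] []
T or [([252.9, 188.6], [250, 185, 7, 8, 40])]
S red [([248.3, 213.9], [245, 207, 8, 16, 72])]
S or [([265.0, 187.6], [263, 184, 5, 8, 36])]
(335, 165) [ 0.637 -0.047  0.13 ]
(310, 200) [0.54  0.019 0.132]
(397, 165) [ 0.67  -0.247  0.008]
(397, 172) [ 0.633 -0.228  0.08 ]
(415, 234) [ 0.465 -0.301  0.003]
(423, 270) [ 0.361 -0.318  0.023]
(320, 283) [ 0.318 -0.017  0.08 ]
(275, 125) [0.748 0.119 0.117]
(282, 110) [0.782 0.1   0.145]
```

View pics/t_crop.png

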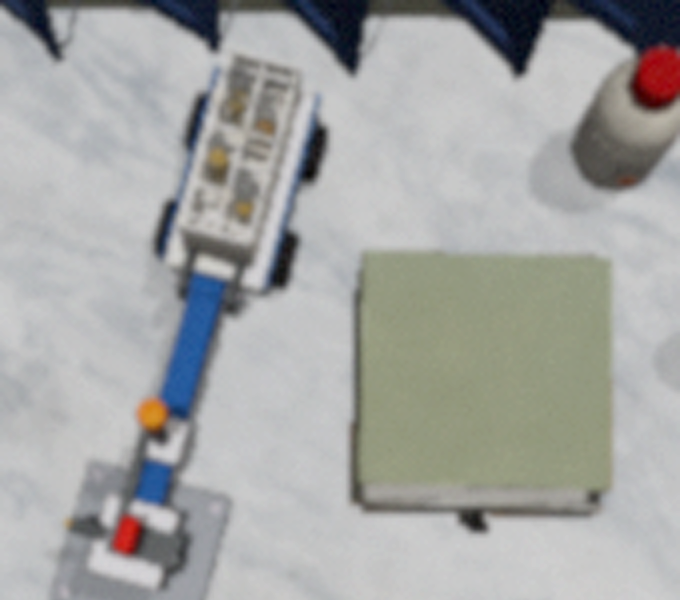

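View pics/s_crop.png

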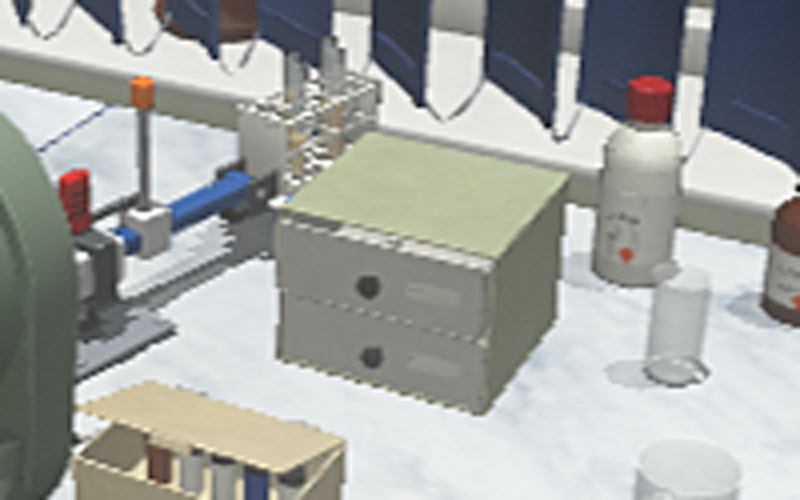

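Run:
```python
from h import *
S=pickle.load(open('pics/scene0.pkl','rb'));T=pickle.load(open('pics/top0.pkl','rb'))
print('camT',ray(T,0,0)[0].round(3),'camS',ray(S,0,0)[0].round(3))
k,e=two(T,(252.9,188.6),S,(265,187.6));print('knob',k.round(4),e,plane(T,252.9,188.6,.188).round(4),plane(S,265,187.6,.183).round(4))
t,e2=two(T,(246.3,218.3),S,(248.3,213.9));print('tab',t.round(4),e2,plane(T,246.3,218.3,.128).round(4))
d=k-t;yaw=np.arctan2(d[1],d[0]);print('yaw',np.degrees(yaw),np.hypot(d[0],d[1]))
# tongue blue line top surface
h=cv2.cvtColor(T['image'],cv2.COLOR_BGR2HSV);m=cv2.inRange(h,(100,120,40),(125,255,255));m[:, :240]=0;m[:,285:]=0;m[:150]=0;m[220:]=0
ys,xs=np.nonzero(m);P=np.array([plane(T,u,v,.075) for u,v in zip(xs,ys)]);
l=cv2.fitLine(P[:,:2].astype(np.float32),cv2.DIST_HUBER,0,.001,.001).ravel();print('bar',l,np.degrees(np.arctan(l[1]/l[0])))
# depth points around coupler
for v in range(205,242,3):
    print(v,[(tuple((depth(T,u,v)*1000).round().astype(int)) if T['z_map'][v,u]>0 else 0)[2] for u in range(228,276,2)])
a=cv2.resize(T['image'][180:245,225:280],None,fx=9,fy=9,interpolation=0);a=cv2.convertScaleAbs(a,alpha=1.8);cv2.imwrite('pics/t_crop2.png',a)
a=cv2.resize(S['image'][195:265,240:300],None,fx=8,fy=8,interpolation=0);cv2.imwrite('pics/s_crop2.png',a)
```

```text
camT [0.385 0.088 1.282] camS [-0.544 -0.494  0.709]
knob [0.558  0.1693 0.1828] 0.0009666109782731404 [0.5575 0.1683 0.188 ] [0.5572 0.1696 0.183 ]
tab [0.4871 0.1882 0.1182] 8.91903099935292e-05 [0.4862 0.1874 0.128 ]
yaw -14.983570895877184 0.0733694261813337
bar [ 0.97349906 -0.228691    0.608442    0.15532154] -13.220017
205 [np.int64(5), np.int64(0), np.int64(2), np.int64(1), np.int64(13), np.int64(10), np.int64(10), np.int64(8), np.int64(11), np.int64(91), np.int64(90), np.int64(75), np.int64(71), np.int64(71), np.int64(69), np.int64(13), np.int64(-2), np.int64(3), np.int64(-1), np.int64(6), np.int64(6), np.int64(3), np.int64(3), np.int64(-2)]
208 [np.int64(-1), np.int64(-3), np.int64(2), np.int64(3), np.int64(9), np.int64(14), np.int64(4), np.int64(84), np.int64(16), np.int64(91), np.int64(71), np.int64(71), np.int64(71), np.int64(72), np.int64(12), np.int64(8), np.int64(11), np.int64(6), np.int64(11), np.int64(10), np.int64(9), np.int64(-1), np.int64(2), np.int64(-1)]
211 [np.int64(3), np.int64(-2), np.int64(1), np.int64(15), np.int64(6), np.int64(13), np.int64(6), np.int64(82), np.int64(96), np.int64(89), np.int64(82), np.int64(88), np.int64(87), np.int64(84), np.int64(13), np.int64(9), np.int64(10), np.int64(13), np.int64(9), np.int64(12), np.int64(16), np.int64(11), np.int64(4), np.int64(2)]
214 [np.int64(2), np.int64(0), np.int64(98), np.int64(95), np.int64(15), np.int64(11), np.int64(87), np.int64(84), np.int64(92), np.int64(142), np.int64(139), np.int64(85), np.int64(79), np.int64(85), np.int64(86), np.int64(86), np.int64(8), np.int64(9), np.int64(7), np.int64(9), np.int64(8), np.int64(8), np.int64(0), np.int64(-1)]Traceback (most recent call last):
  File "<stdin>", line 13, in <module>
TypeError: 'int' object is not subscriptable
```

Run:
```python
from h import *
S=pickle.load(open('pics/scene0.pkl','rb'));T=pickle.load(open('pics/top0.pkl','rb'))
a=cv2.resize(T['image'][180:245,225:280],None,fx=9,fy=9,interpolation=0);a=cv2.convertScaleAbs(a,alpha=1.8);cv2.imwrite('pics/t_crop2.png',a)
a=cv2.resize(S['image'][195:265,240:300],None,fx=8,fy=8,interpolation=0);cv2.imwrite('pics/s_crop2.png',a)
# top-surface points in dock frame
yaw=np.radians(-14.5);o=np.array([.487,.188]);ex=np.array([np.cos(yaw),np.sin(yaw)]);ey=np.array([-ex[1],ex[0]])
for zl,zh in((.072,.089),(.089,.105),(.13,.15)):
    L=[]
    for v in range(200,245):
        for u in range(225,280):
            if T['z_map'][v,u]>0:
                p=depth(T,u,v)
                if zl<p[2]<zh: L.append([ex@(p[:2]-o),ey@(p[:2]-o)])
    L=np.array(L)*1000
    print(zl,len(L)); H,_,_=np.histogram2d(L[:,0],L[:,1],bins=[np.arange(-50,90,10),np.arange(-60,61,10)]);print(H.astype(int))
# bystander walls and cabinet extents
for n,(x0,y0,x1,y1) in {'cab':(300,140,375,220),'box':(290,260,355,305)}.items():
    L=[depth(T,u,v) for v in range(y0,y1) for u in range(x0,x1) if T['z_map'][v,u]>0]
    L=np.array([p for p in L if p[2]>.05]);print(n,L.min(0).round(3),L.max(0).round(3))
```

```text
0.072 276
[[ 0  0  0  0  0  0  0  0  0  0  0  0]
 [ 0  0  0  0  0  0  0  0  0  0  0  0]
 [ 0  0  0  8 10 11  9 11  6  0  0  0]
 [ 0  0  1  8 11 11 10 12  8  0  0  0]
 [ 0  0  4  1  1  0  0  2  4  1  0  0]
 [ 0  0  1  1  0  0  0  2  5  0  0  0]
 [ 0  0  1  8 10  9  3  5  7  0  0  0]
 [ 0  0  0  7 10 12  9  3  7  0  0  0]
 [ 0  0  0  0  2  7  8  0  0  0  0  0]
 [ 0  0  0  0  0  8  7  1  0  0  0  0]
 [ 0  0  0  0  1  7  4  0  0  0  0  0]
 [ 0  0  0  0  1  1  0  0  0  0  0  0]
 [ 0  0  0  0  0  0  0  0  0  0  0  0]]
0.089 178
[[ 0  0  0  0  0  0  0  0  0  0  0  0]
 [ 0  0  0  0  0  0  0  0  0  0  0  0]
 [ 0  0  0  0  0  0  1  0  0  0  0  0]
 [ 0  0  1  3  2  1  1  1  0  0  0  0]
 [ 0  0  3 13 13  6  0  9  6  8  5  0]
 [ 0  0  6 10 12  6  0  6  6  6  4  0]
 [ 0  0  1  2  3  0  1  6  0  0  0  0]
 [ 0  0  0  0  0  0  4  7  0  0  0  0]
 [ 0  0  0  0  0  0  3  9  0  0  0  0]
 [ 0  0  0  0  0  0  3  6  0  0  0  0]
 [ 0  0  0  0  0  0  1  3  0  0  0  0]
 [ 0  0  0  0  0  0  0  0  0  0  0  0]
 [ 0  0  0  0  0  0  0  0  0  0  0  0]]
0.13 53
[[ 0  0  0  0  0  0  0  0  0  0  0  0]
 [ 0  0  0  0  0  0  0  0  0  0  0  0]
 [ 0  0  0  0  0  0  0  0  0  0  0  0]
 [ 0  0  0  0  0  3  2  0  0  0  0  0]
 [ 0  0  0  0  0 10 10  0  0  0  0  0]
 [ 0  0  0  0  0 13 10  0  0  0  0  0]
 [ 0  0  0  0  0  2  3  0  0  0  0  0]
 [ 0  0  0  0  0  0  0  0  0  0  0  0]
 [ 0  0  0  0  0  0  0  0  0  0  0  0]
 [ 0  0  0  0  0  0  0  0  0  0  0  0]
 [ 0  0  0  0  0  0  0  0  0  0  0  0]
 [ 0  0  0  0  0  0  0  0  0  0  0  0]
 [ 0  0  0  0  0  0  0  0  0  0  0  0]]
cab [ 0.498 -0.134  0.051] [0.686 0.036 0.141]
box [ 0.268 -0.096  0.05 ] [0.377 0.055 0.098]
```

View pics/t_crop2.png

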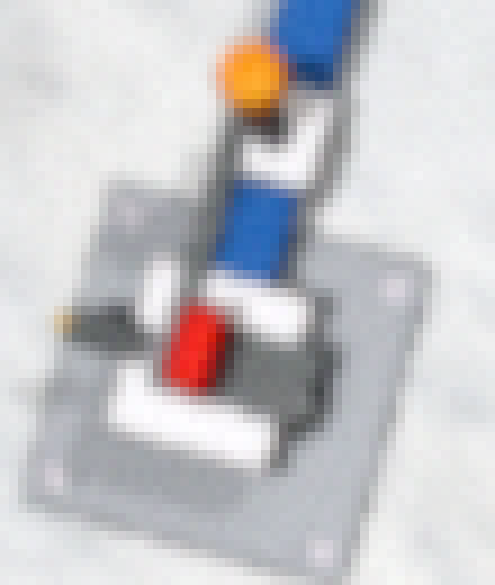

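View pics/s_crop2.png

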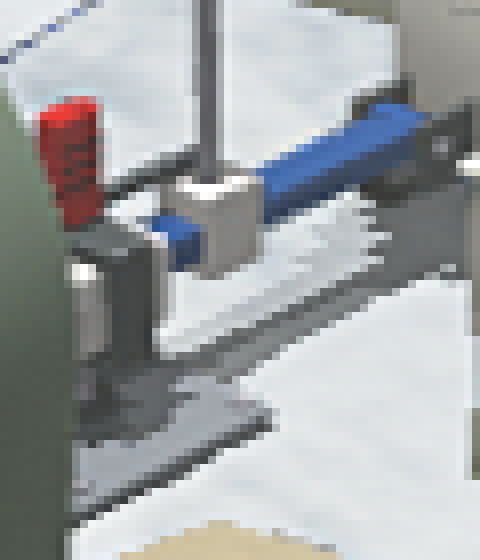

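The pull direction is confirmed: the spring barrel is on the left (dock +y) and the pull is to the image right. Next I'll locate the beaker and its neighbours.

Run:
```python
from h import *
S=pickle.load(open('pics/scene0.pkl','rb'));T=pickle.load(open('pics/top0.pkl','rb'))
a=cv2.resize(T['image'][85:200,350:440],None,fx=5,fy=5,interpolation=2);a=cv2.convertScaleAbs(a,alpha=1.8)
b=cv2.resize(S['image'][180:275,370:450],None,fx=6,fy=6,interpolation=2)[:570]
o=np.zeros((575,940,3),np.uint8);o[:575,:450]=a;o[:570,455:455+480]=b;o=o[:, :];cv2.imwrite('pics/bk.png',cv2.resize(o,(800,489)))
cv2.imwrite('pics/bkT.png',a);cv2.imwrite('pics/bkS.png',b)
```

```text
(no output)
```

View pics/bkT.png

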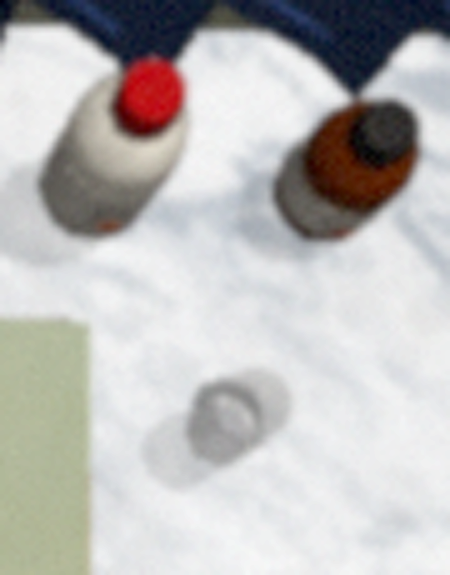

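View pics/bkS.png

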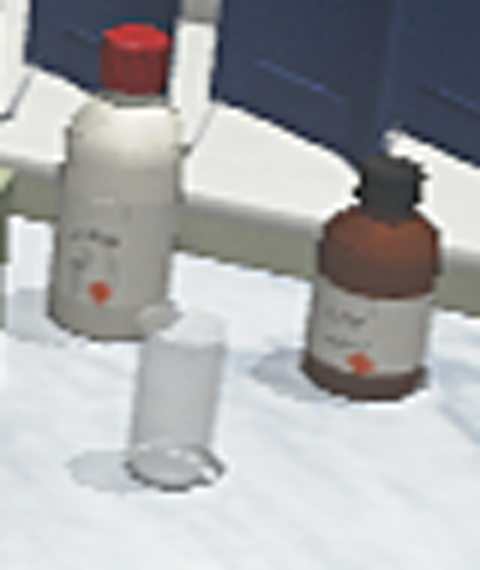

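Run:
```python
from h import *
S=pickle.load(open('pics/scene0.pkl','rb'));T=pickle.load(open('pics/top0.pkl','rb'))
b=plane(S,398.8,257.8,.002);r=plane(S,400.5,234.8,.085);print('base',b.round(4),'rim',r.round(4))
c=(b+r)/2
a=cv2.convertScaleAbs(cv2.resize(T['image'][85:200,350:440],None,fx=5,fy=5,interpolation=2),alpha=1.8);s=cv2.resize(S['image'][180:275,370:450],None,fx=6,fy=6,interpolation=2)
for z,col in((0,(255,0,0)),(.085,(0,0,255))):
  for th in np.linspace(0,6.28,60):
    X=np.array([c[0]+.022*np.cos(th),c[1]+.022*np.sin(th),z])
    u,v=proj(T,X);cv2.circle(a,(int((u-350+.5)*5),int((v-85+.5)*5)),1,col,-1)
    u,v=proj(S,X);cv2.circle(s,(int((u-370+.5)*6),int((v-180+.5)*6)),1,col,-1)
cv2.imwrite('pics/bko.png',np.hstack([a[250:530,100:400],s[250:530,:]]))
# bottles
for p in[(380,103),(426,111)]: print('cap',depth(T,*p).round(3))
```

```text
base [ 0.6503 -0.2419  0.002 ] rim [ 0.6405 -0.2402  0.085 ]
cap [ 0.799 -0.159  0.17 ]
cap [ 0.796 -0.295  0.128]
```

View pics/bko.png

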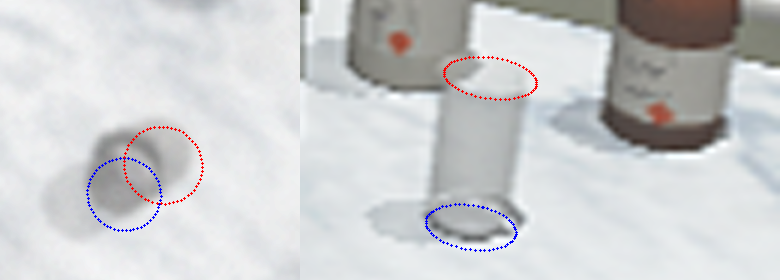

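Run:
```python
from h import *
S=pickle.load(open('pics/scene0.pkl','rb'));T=pickle.load(open('pics/top0.pkl','rb'))
rows=[]
for c in((.652,-.239),(.655,-.236)):
  a=cv2.convertScaleAbs(cv2.resize(T['image'][130:190,370:420],None,fx=8,fy=8,interpolation=2),alpha=1.8);s=cv2.resize(S['image'][220:275,380:430],None,fx=8,fy=8,interpolation=2)
  a=cv2.convertScaleAbs(a,alpha=1.0);a=np.clip((a.astype(float)-90)*1.6,0,255).astype(np.uint8)
  for z,col in((0,(255,0,0)),(.085,(0,0,255))):
   for th in np.linspace(0,6.28,40):
    X=np.array([c[0]+.022*np.cos(th),c[1]+.022*np.sin(th),z])
    u,v=proj(T,X);cv2.circle(a,(int((u-370+.5)*8),int((v-130+.5)*8)),1,col,-1)
    u,v=proj(S,X);cv2.circle(s,(int((u-380+.5)*8),int((v-220+.5)*8)),1,col,-1)
  rows.append(np.hstack([a[120:420],s[60:360]]))
cv2.imwrite('pics/bko2.png',np.vstack(rows))
```

```text
(no output)
```

View pics/bko2.png

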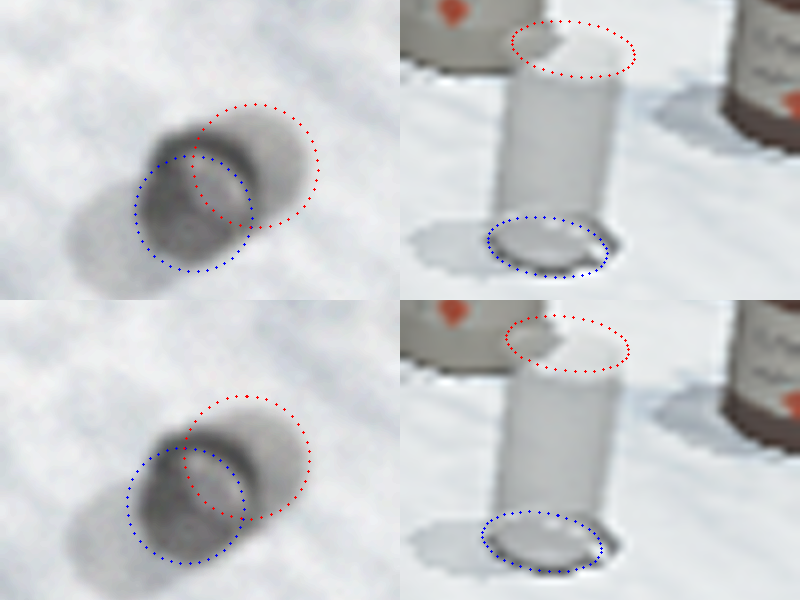

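```bash
cat > go.py <<'E'
import sys;from cell import monitor
import numpy as np
s=monitor.sense();R=np.array(s['tool_rot']);p=np.array(s['tcp_pos'])
print('t',round(s['t'],2),'tcp',p.round(4),'gap',round(s['finger_gap'],4),'F',np.round(s['wrist_force'],1),'yawY',round(np.degrees(np.arctan2(R[1,1],R[0,1])),2),'tilt',R[2].round(3))
if len(sys.argv)>3: print('units',(R.T@(np.array([float(a) for a in sys.argv[1:4]])-p)/.03).round(3))
E
python3 go.py 0.558 0.169 0.25
python3 - <<'E'
from h import *
T=pickle.load(open('pics/top0.pkl','rb'))
L=np.array([depth(T,u,v) for v in range(100,330,2) for u in range(0,240,2) if T['z_map'][v,u]>0])
for x0 in np.arange(.15,.75,.1):
    print(x0.round(2),[ (lambda q: round(q[:,2].max(),2) if len(q) else None)(L[(abs(L[:,0]-x0)<.05)&(abs(L[:,1]-y)<.05)]) for y in np.arange(.2,.75,.1)])
E
```

```text
t 0.1 tcp [0.1569 0.6047 0.2308] gap 0.0856 F [0.6 0.7 1.1] yawY 75.46 tilt [-0.    -0.001 -1.   ]
units [-16.589 -10.702  -0.629]
0.15 [np.float64(0.01), np.float64(0.01), np.float64(0.0), None, np.float64(-0.77), np.float64(-0.77)]
0.25 [np.float64(0.01), np.float64(0.07), np.float64(0.01), np.float64(0.01), np.float64(0.01), np.float64(0.01)]
0.35 [np.float64(0.01), np.float64(0.01), np.float64(0.02), np.float64(0.02), np.float64(0.01), np.float64(0.09)]
0.45 [np.float64(0.1), np.float64(0.01), np.float64(0.1), np.float64(0.16), np.float64(0.15), np.float64(0.16)]
0.55 [np.float64(0.09), np.float64(0.01), np.float64(0.15), np.float64(0.16), np.float64(0.17), np.float64(0.17)]
0.65 [np.float64(0.01), np.float64(0.01), np.float64(0.15), np.float64(0.16), np.float64(0.17), np.float64(0.28)]
```

```bash
python3 -m jog '[{"hand":1,"tx":-2,"ty":-1.3,"tz":-0.6},{"hand":1,"tx":-4,"ty":-2.6,"tz":-0.8},{"hand":1,"tx":-5.7,"ty":-3.7,"tz":-0.8},{"hand":1,"tx":-7.4,"ty":-4.8,"tz":-0.8},{"hand":1,"tx":-9.1,"ty":-5.9,"tz":-0.8},{"hand":1,"tx":-10.8,"ty":-7,"tz":-0.8},{"hand":1,"tx":-12.5,"ty":-8.1,"tz":-0.8},{"hand":1,"tx":-14.2,"ty":-9.2,"tz":-0.8},{"hand":1,"tx":-15.6,"ty":-10.1,"tz":-0.8},{"hand":1,"tx":-16.6,"ty":-10.7,"tz":-0.7}]'; python3 go.py 0.558 0.169 0.164
```

```text
t 0.1 tcp [0.1569 0.6047 0.2308] gap 0.0856 F [0.6 0.7 1.1] yawY 75.46 tilt [-0.    -0.001 -1.   ]
units [-16.589 -10.7     2.238]schema error: expected keys hand, tx, ty, tz, twist
```

```bash
python3 -m jog '[{"hand":1,"tx":-2,"ty":-1.3,"tz":-0.6,"twist":0},{"hand":1,"tx":-4,"ty":-2.6,"tz":-0.8,"twist":0},{"hand":1,"tx":-5.7,"ty":-3.7,"tz":-0.8,"twist":0},{"hand":1,"tx":-7.4,"ty":-4.8,"tz":-0.8,"twist":0},{"hand":1,"tx":-9.1,"ty":-5.9,"tz":-0.8,"twist":0},{"hand":1,"tx":-10.8,"ty":-7,"tz":-0.8,"twist":0},{"hand":1,"tx":-12.5,"ty":-8.1,"tz":-0.8,"twist":0},{"hand":1,"tx":-14.2,"ty":-9.2,"tz":-0.8,"twist":0},{"hand":1,"tx":-15.6,"ty":-10.1,"tz":-0.8,"twist":0},{"hand":1,"tx":-16.6,"ty":-10.7,"tz":-0.7,"twist":0}]'; python3 go.py 0.558 0.169 0.164
```

```text
t: 1.35
tcp_pos: [0.56, 0.1663, 0.2522]
tool_rot: [[-0.967, 0.254, 0.0], [0.254, 0.967, -0.001], [-0.0, -0.001, -1.0]]
wrist_force: [1.0, 0.5, 0.1]
finger_gap: 0.0851
t 1.35 tcp [0.56   0.1663 0.2522] gap 0.0851 F [1.  0.5 0.1] yawY 75.3 tilt [-0.    -0.001 -1.   ]
units [0.089 0.073 2.94 ]
```

```bash
python3 -m jog '[{"hand":1,"tx":0,"ty":0,"tz":1.5,"twist":0},{"hand":1,"tx":0,"ty":0,"tz":2.4,"twist":0},{"hand":1,"tx":0,"ty":0,"tz":2.9,"twist":0},{"hand":1,"tx":0,"ty":0,"tz":2.9,"twist":0},{"hand":-1,"tx":0,"ty":0,"tz":2.9,"twist":0},{"hand":-1,"tx":0,"ty":0,"tz":2.9,"twist":0},{"hand":-1,"tx":0,"ty":0,"tz":2.9,"twist":0},{"hand":-1,"tx":0,"ty":0,"tz":2.9,"twist":0},{"hand":-1,"tx":0,"ty":0,"tz":2.9,"twist":0},{"hand":-1,"tx":0,"ty":0,"tz":2.9,"twist":0}]'
python3 - <<'E'
from cell import vision
import cv2,numpy as np
a=vision.camera('scene')['image'];b=vision.camera('top')['image']
o=np.hstack([cv2.resize(a[120:270,220:320],None,fx=4,fy=4),cv2.convertScaleAbs(cv2.resize(b[150:250,210:310],None,fx=4,fy=4)[:400],alpha=1.6) if 0 else cv2.resize(cv2.convertScaleAbs(b[120:270,210:310],alpha=1.6),None,fx=4,fy=4)]);cv2.imwrite('pics/g1.png',o)
E
python3 go.py
```

```text
t: 2.6
tcp_pos: [0.5587, 0.1693, 0.1658]
tool_rot: [[-0.968, 0.251, 0.001], [0.251, 0.968, 0.0], [-0.001, 0.001, -1.0]]
wrist_force: [-0.2, -0.7, 6.1]
finger_gap: 0.0183
t 2.7 tcp [0.5587 0.1693 0.1658] gap 0.0182 F [0.1 0.2 6. ] yawY 75.45 tilt [-0.001  0.001 -1.   ]
```

View pics/g1.png

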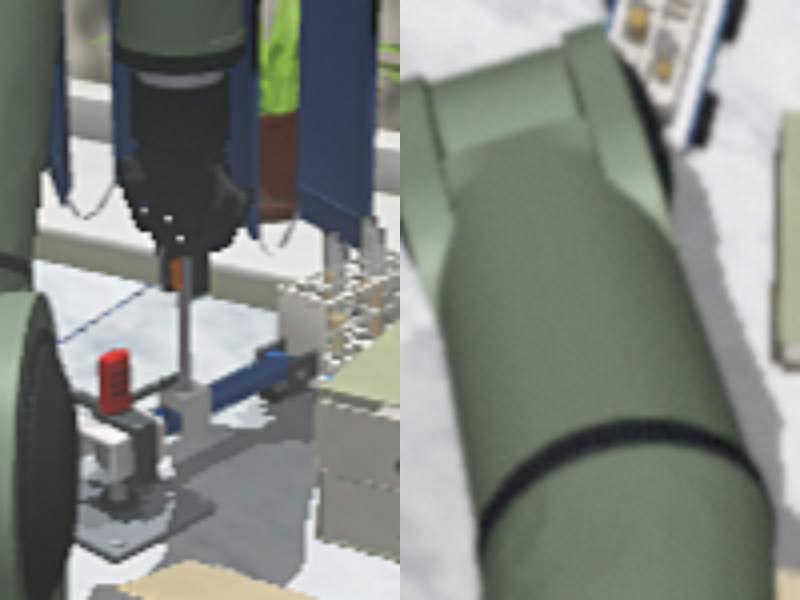

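The fingers hold the orange knob, seen at (175,275) in the left crop, and the pin is still vertical. Lifting straight up.

```bash
python3 -m jog '[{"hand":-1,"tx":0,"ty":0,"tz":-0.3,"twist":0},{"hand":-1,"tx":0,"ty":0,"tz":-0.7,"twist":0},{"hand":-1,"tx":0,"ty":0,"tz":-1.1,"twist":0},{"hand":-1,"tx":0,"ty":0,"tz":-1.6,"twist":0},{"hand":-1,"tx":0,"ty":0,"tz":-2.1,"twist":0},{"hand":-1,"tx":0,"ty":0,"tz":-2.7,"twist":0},{"hand":-1,"tx":0,"ty":0,"tz":-3.3,"twist":0},{"hand":-1,"tx":0,"ty":0,"tz":-3.9,"twist":0},{"hand":-1,"tx":0,"ty":0,"tz":-4.2,"twist":0},{"hand":-1,"tx":0,"ty":0,"tz":-4.2,"twist":0}]'
python3 - <<'E'
from cell import vision
import cv2,numpy as np
a=vision.camera('scene')['image']
cv2.imwrite('pics/g2.png',cv2.resize(a[80:270,210:330],None,fx=3,fy=3))
E
python3 go.py .651 -.238 .294
```

```text
t: 3.95
tcp_pos: [0.5585, 0.1692, 0.2918]
tool_rot: [[-0.968, 0.251, 0.001], [0.251, 0.968, 0.0], [-0.001, 0.0, -1.0]]
wrist_force: [-0.1, 0.2, -0.8]
finger_gap: 0.0185
t 4.0 tcp [0.5583 0.1691 0.2911] gap 0.0181 F [-0.3  0.2 -1.9] yawY 75.46 tilt [ 0. -0. -1.]
units [ -6.4   -12.36   -0.095]
```

View pics/g2.png

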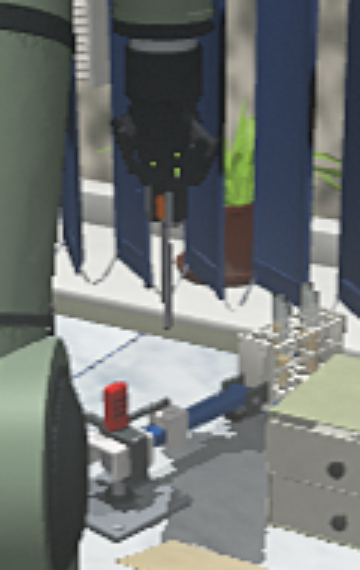

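The pin is out of its hole and vertical, with its tip at about z 0.18. Carrying it over the cabinet.

```bash
python3 -m jog '[{"hand":-1,"tx":-0.3,"ty":-0.6,"tz":0,"twist":0},{"hand":-1,"tx":-1,"ty":-1.9,"tz":0,"twist":0},{"hand":-1,"tx":-1.8,"ty":-3.4,"tz":0,"twist":0},{"hand":-1,"tx":-2.6,"ty":-5,"tz":0,"twist":0},{"hand":-1,"tx":-3.4,"ty":-6.6,"tz":0,"twist":0},{"hand":-1,"tx":-4.2,"ty":-8.2,"tz":0,"twist":0},{"hand":-1,"tx":-5,"ty":-9.7,"tz":0,"twist":0},{"hand":-1,"tx":-5.7,"ty":-11,"tz":0,"twist":0},{"hand":-1,"tx":-6.2,"ty":-11.9,"tz":0,"twist":0},{"hand":-1,"tx":-6.4,"ty":-12.35,"tz":0,"twist":0}]';python3 -m jog '[{"hand":-1,"tx":0,"ty":0,"tz":0.5,"twist":0},{"hand":-1,"tx":0,"ty":0,"tz":1,"twist":0},{"hand":-1,"tx":0,"ty":0,"tz":1.5,"twist":0},{"hand":-1,"tx":0,"ty":0,"tz":1.9,"twist":0},{"hand":-1,"tx":0,"ty":0,"tz":2.2,"twist":0},{"hand":-1,"tx":0,"ty":0,"tz":2.3,"twist":0},{"hand":-1,"tx":0,"ty":0,"tz":2.3,"twist":0},{"hand":-1,"tx":0,"ty":0,"tz":2.3,"twist":0},{"hand":-1,"tx":0,"ty":0,"tz":2.3,"twist":0},{"hand":-1,"tx":0,"ty":0,"tz":2.3,"twist":0}]'
python3 - <<'E'
from cell import vision
import cv2,numpy as np,pickle
S=vision.camera('scene');T=vision.camera('top');pickle.dump((S,T),open('pics/m.pkl','wb'))
a=S['image'];b=cv2.convertScaleAbs(T['image'],alpha=1.7)
cv2.imwrite('pics/g3.png',np.hstack([cv2.resize(a[180:280,360:440],None,fx=5,fy=5,interpolation=2),cv2.resize(b[120:220,350:430],None,fx=5,fy=5,interpolation=2)]))
E
python3 go.py .651 -.238 .294
```

```text
t: 5.25
tcp_pos: [0.6504, -0.2404, 0.2904]
tool_rot: [[-0.967, 0.253, -0.001], [0.253, 0.967, -0.001], [0.001, -0.001, -1.0]]
wrist_force: [-0.2, 0.2, -0.4]
finger_gap: 0.0181
t: 6.5
tcp_pos: [0.6512, -0.2377, 0.2225]
tool_rot: [[-0.968, 0.251, 0.0], [0.251, 0.968, -0.0], [-0.0, -0.0, -1.0]]
wrist_force: [-0.1, -0.2, -0.4]
finger_gap: 0.0181
t 6.6 tcp [ 0.6512 -0.2377  0.2224] gap 0.0183 F [-0.5 -0.4 -0.4] yawY 75.46 tilt [-0. -0. -1.]
units [ 0.003 -0.013 -2.387]
```

View pics/g3.png

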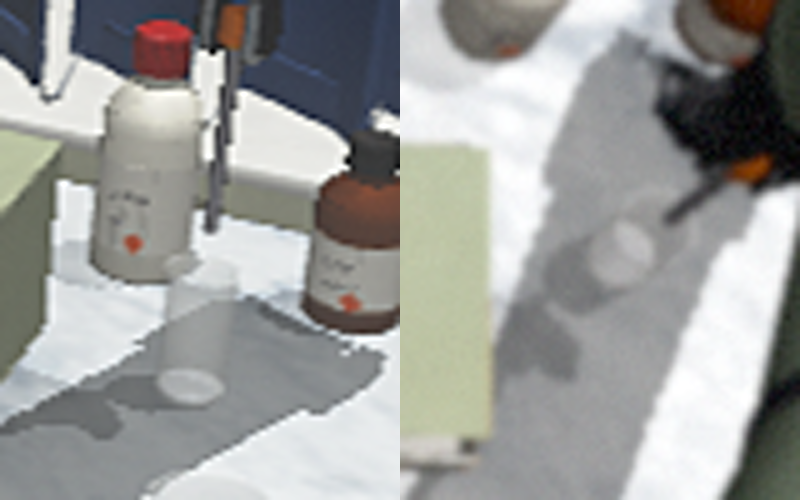

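Run:
```python
from h import *
S,T=pickle.load(open('pics/m.pkl','rb'))
def enh(c,x0,y0,w,h,f,lo,hi):
    a=cv2.resize(c['image'][y0:y0+h,x0:x0+w],None,fx=f,fy=f,interpolation=2).astype(float);return np.clip((a-lo)*255/(hi-lo),0,255).astype(np.uint8)
a=enh(S,386,215,32,50,11,90,240);b=enh(T,376,140,40,50,11,30,140)
def dots(im,c,x0,y0,cx,cy):
  for z,col in((.003,(255,0,0)),(.085,(0,0,255)),(.111,(0,255,0))):
   for th in np.linspace(0,6.28,24):
    r=.022 if z<.1 else .005
    u,v=proj(c,np.array([cx+r*np.cos(th),cy+r*np.sin(th),z]));cv2.circle(im,(int((u-x0+.5)*11),int((v-y0+.5)*11)),1,col,-1)
a2=a.copy();b2=b.copy()
dots(a2,S,386,215,.6512,-.2377);dots(b2,T,376,140,.6512,-.2377)
cv2.imwrite('pics/g4.png',np.hstack([a,b]));cv2.imwrite('pics/g5.png',np.hstack([a2,b2]))
```

```text
(no output)
```

View pics/g4.png

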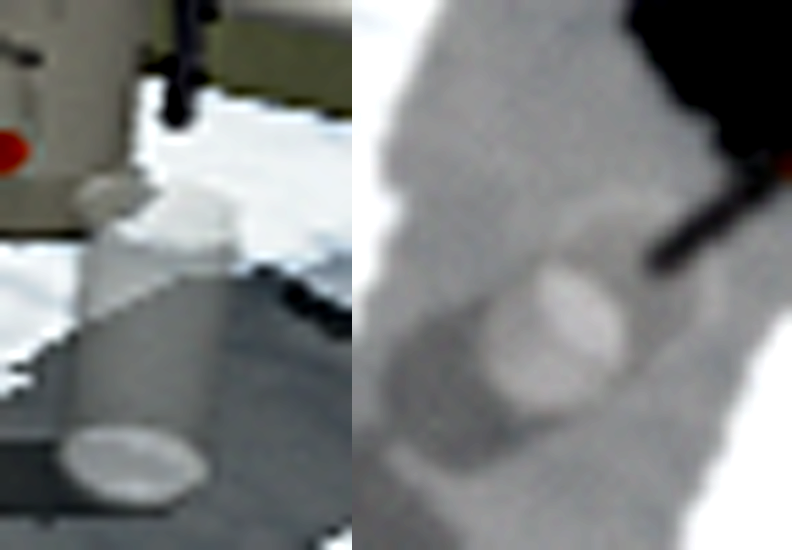

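View pics/g5.png

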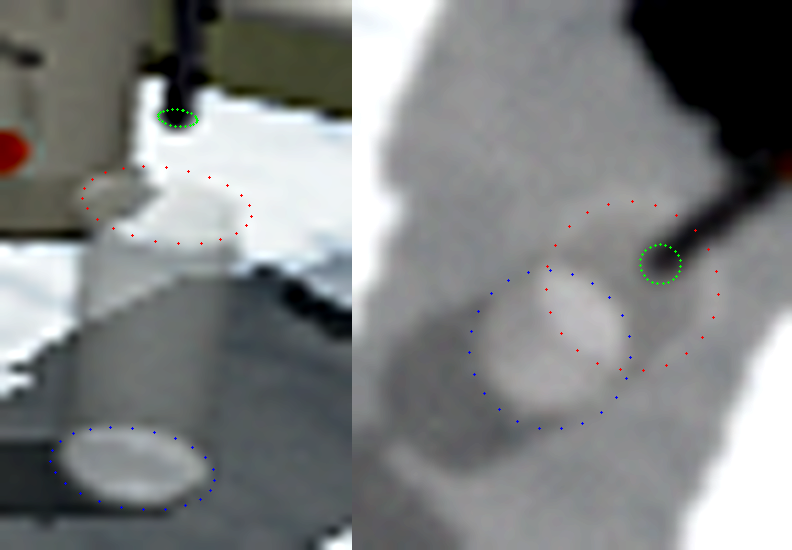

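The pin tip is over the beaker mouth, within about 2 mm in both views. Descending.

```bash
python3 -m jog '[{"hand":-1,"tx":-0.05,"ty":0,"tz":0.4,"twist":0},{"hand":-1,"tx":-0.05,"ty":0,"tz":0.8,"twist":0},{"hand":-1,"tx":-0.05,"ty":0,"tz":1.2,"twist":0},{"hand":-1,"tx":-0.05,"ty":0,"tz":1.6,"twist":0},{"hand":-1,"tx":-0.05,"ty":0,"tz":2,"twist":0},{"hand":-1,"tx":-0.05,"ty":0,"tz":2.4,"twist":0},{"hand":-1,"tx":-0.05,"ty":0,"tz":2.8,"twist":0},{"hand":-1,"tx":-0.05,"ty":0,"tz":3.2,"twist":0},{"hand":-1,"tx":-0.05,"ty":0,"tz":3.4,"twist":0},{"hand":-1,"tx":-0.05,"ty":0,"tz":3.4,"twist":0}]'
python3 - <<'E'
from cell import vision
import cv2,numpy as np,pickle
S=vision.camera('scene');T=vision.camera('top');pickle.dump((S,T),open('pics/m.pkl','wb'))
a=S['image'];b=cv2.convertScaleAbs(T['image'],alpha=1.7)
cv2.imwrite('pics/g6.png',np.hstack([cv2.resize(a[180:280,360:440],None,fx=5,fy=5,interpolation=2),cv2.resize(b[120:220,350:430],None,fx=5,fy=5,interpolation=2)]))
E
python3 go.py .651 -.238 .294
```

```text
t: 7.85
tcp_pos: [0.6525, -0.238, 0.1199]
tool_rot: [[-0.968, 0.251, -0.001], [0.251, 0.968, 0.0], [0.001, -0.0, -1.0]]
wrist_force: [-0.3, 0.1, 0.2]
finger_gap: 0.0186
t 7.95 tcp [ 0.6528 -0.2382  0.1207] gap 0.018 F [ 0.3 -0.5 -0.6] yawY 75.45 tilt [-0. -0. -1.]
units [ 0.057 -0.01  -5.778]
```

View pics/g6.png

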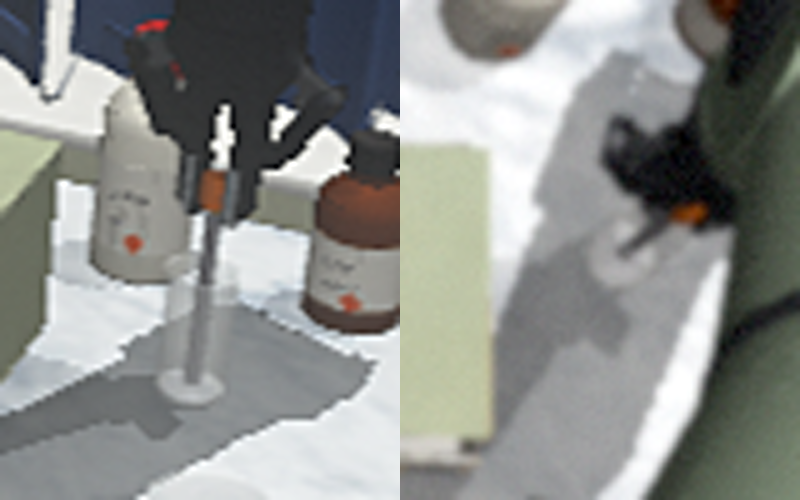

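The pin is inside the beaker with no contact force. Lowering it the last few millimetres, then releasing and retreating.

```bash
python3 -m jog '[{"hand":-1,"tx":0,"ty":0,"tz":0.08,"twist":0},{"hand":-1,"tx":0,"ty":0,"tz":0.15,"twist":0},{"hand":-1,"tx":0,"ty":0,"tz":0.15,"twist":0},{"hand":-0.2,"tx":0,"ty":0,"tz":0.15,"twist":0},{"hand":0.2,"tx":0,"ty":0,"tz":0.15,"twist":0},{"hand":0.2,"tx":0,"ty":0,"tz":0.15,"twist":0},{"hand":0.2,"tx":0,"ty":0,"tz":0.15,"twist":0},{"hand":0.2,"tx":0,"ty":0,"tz":-0.5,"twist":0},{"hand":0.2,"tx":0,"ty":0,"tz":-1.5,"twist":0},{"hand":0.2,"tx":0,"ty":0,"tz":-3,"twist":0}]'
python3 - <<'E'
from cell import vision
import cv2,numpy as np,pickle
S=vision.camera('scene');T=vision.camera('top');pickle.dump((S,T),open('pics/m.pkl','wb'))
a=S['image'];b=cv2.convertScaleAbs(T['image'],alpha=1.7)
cv2.imwrite('pics/g7.png',np.hstack([cv2.resize(a[180:280,360:440],None,fx=5,fy=5,interpolation=2),cv2.resize(b[120:220,350:430],None,fx=5,fy=5,interpolation=2)]))
E
python3 go.py .487 .188 .294
```

```text
t: 9.2
tcp_pos: [0.6523, -0.2379, 0.2119]
tool_rot: [[-0.968, 0.251, -0.001], [0.251, 0.968, 0.0], [0.001, -0.0, -1.0]]
wrist_force: [0.2, 0.3, 0.7]
finger_gap: 0.051
t 9.3 tcp [ 0.6547 -0.2391  0.2169] gap 0.0513 F [ 1.2  0.  -0.3] yawY 75.44 tilt [-0.008 -0.    -1.   ]
units [ 8.968 12.372 -2.649]
```

View pics/g7.png

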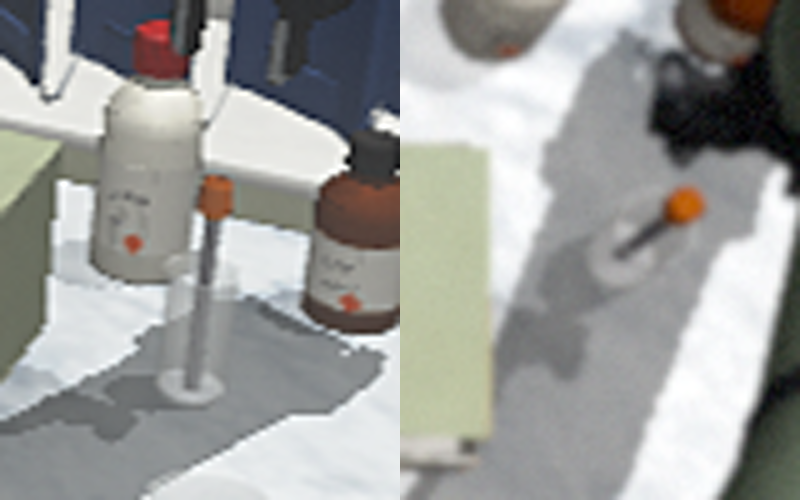

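The pin stands in the beaker with its knob at (215,195) and the beaker upright and unmoved. Moving to above the red tab.

```bash
python3 -m jog '[{"hand":0.2,"tx":0.4,"ty":0.5,"tz":-0.5,"twist":0},{"hand":0.2,"tx":1.4,"ty":1.9,"tz":-0.5,"twist":0},{"hand":0.2,"tx":2.6,"ty":3.6,"tz":-0.5,"twist":0},{"hand":0.2,"tx":3.8,"ty":5.2,"tz":-0.5,"twist":0},{"hand":0.2,"tx":5,"ty":6.8,"tz":-0.5,"twist":0},{"hand":0.2,"tx":6.2,"ty":8.5,"tz":-0.5,"twist":0},{"hand":0.2,"tx":7.3,"ty":10,"tz":-0.5,"twist":0},{"hand":0.2,"tx":8.2,"ty":11.3,"tz":-0.3,"twist":0},{"hand":0.2,"tx":8.7,"ty":12,"tz":0,"twist":0},{"hand":0.2,"tx":8.9,"ty":12.3,"tz":0.4,"twist":0}]'; python3 -m jog '[{"hand":0.2,"tx":0,"ty":0,"tz":0,"twist":0},{"hand":0.2,"tx":0,"ty":0,"tz":0,"twist":0},{"hand":0.2,"tx":0,"ty":0,"tz":0,"twist":0},{"hand":0.2,"tx":0,"ty":0,"tz":0,"twist":0},{"hand":0.2,"tx":0,"ty":0,"tz":0,"twist":0},{"hand":0.2,"tx":0,"ty":0,"tz":0,"twist":0},{"hand":0.2,"tx":0,"ty":0,"tz":0,"twist":0},{"hand":0.2,"tx":0,"ty":0,"tz":0,"twist":0},{"hand":0.2,"tx":0,"ty":0,"tz":0,"twist":0},{"hand":0.2,"tx":0,"ty":0,"tz":0,"twist":0}]'; python3 go.py .4866 .1882 .107
python3 - <<'E'
from cell import vision
import cv2,numpy as np,pickle
S=vision.camera('scene');a=S['image'];pickle.dump(S,open('pics/s8.pkl','wb'))
cv2.imwrite('pics/g8.png',np.hstack([cv2.resize(a[150:270,210:310],None,fx=5,fy=5,interpolation=2)]))
E
```

```text
t: 10.55
tcp_pos: [0.4859, 0.1879, 0.1986]
tool_rot: [[-0.969, 0.249, 0.001], [0.249, 0.969, 0.001], [-0.0, 0.001, -1.0]]
wrist_force: [-0.0, 0.1, -0.4]
finger_gap: 0.0516
t: 11.8
tcp_pos: [0.4868, 0.1862, 0.1983]
tool_rot: [[-0.968, 0.251, -0.0], [0.251, 0.968, -0.0], [0.0, -0.0, -1.0]]
wrist_force: [0.3, 0.0, 0.2]
finger_gap: 0.0513
t 11.8 tcp [0.4868 0.1862 0.1983] gap 0.0513 F [0.3 0.  0.2] yawY 75.46 tilt [ 0. -0. -1.]
units [0.025 0.062 3.043]
```

View pics/g8.png

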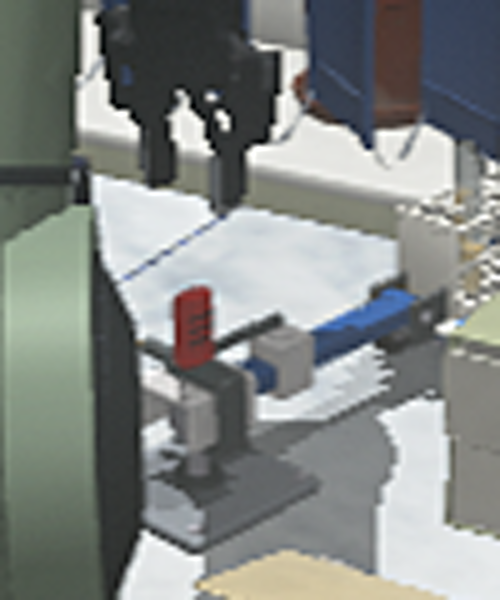

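The open fingers straddle the tab, which sits at (193,328). Descending and closing.

```bash
python3 -m jog '[{"hand":0.2,"tx":0,"ty":0.06,"tz":0.8,"twist":0},{"hand":0.2,"tx":0,"ty":0.06,"tz":1.6,"twist":0},{"hand":0.2,"tx":0,"ty":0.06,"tz":2.3,"twist":0},{"hand":0.2,"tx":0,"ty":0.06,"tz":2.8,"twist":0},{"hand":0.2,"tx":0,"ty":0.06,"tz":3,"twist":0},{"hand":0.2,"tx":0,"ty":0.06,"tz":3,"twist":0},{"hand":-1,"tx":0,"ty":0.06,"tz":3,"twist":0},{"hand":-1,"tx":0,"ty":0.06,"tz":3,"twist":0},{"hand":-1,"tx":0,"ty":0.06,"tz":3,"twist":0},{"hand":-1,"tx":0,"ty":0.06,"tz":3,"twist":0}]';  python3 go.py .4866 .1882 .107
python3 - <<'E'
from cell import vision
import cv2,numpy as np,pickle
S=vision.camera('scene');a=S['image'];pickle.dump(S,open('pics/s9.pkl','wb'))
cv2.imwrite('pics/g9.png',np.hstack([cv2.resize(a[150:270,210:310],None,fx=5,fy=5,interpolation=2)]))
E
```

```text
t: 13.1
tcp_pos: [0.4875, 0.1879, 0.1089]
tool_rot: [[-0.968, 0.251, 0.001], [0.251, 0.968, 0.0], [-0.001, 0.0, -1.0]]
wrist_force: [-1.1, -2.3, 6.9]
finger_gap: 0.013
t 13.1 tcp [0.4875 0.1879 0.1089] gap 0.013 F [-1.1 -2.3  6.9] yawY 75.47 tilt [-0.001  0.    -1.   ]
units [0.033 0.001 0.063]
```

View pics/g9.png

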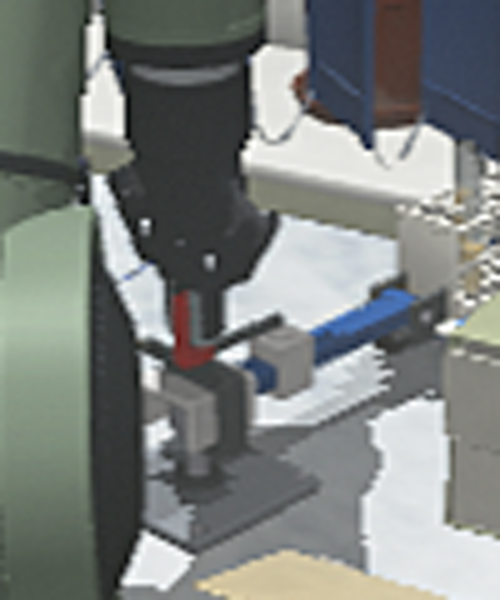

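The tab is held. Now the sideways pull.

```bash
python3 -m jog '[{"hand":-1,"tx":0,"ty":-0.1,"tz":0,"twist":0},{"hand":-1,"tx":0,"ty":-0.2,"tz":0,"twist":0},{"hand":-1,"tx":0,"ty":-0.3,"tz":0,"twist":0},{"hand":-1,"tx":0,"ty":-0.4,"tz":0,"twist":0},{"hand":-1,"tx":0,"ty":-0.46,"tz":0,"twist":0},{"hand":-1,"tx":0,"ty":-0.46,"tz":0,"twist":0},{"hand":-1,"tx":0,"ty":-0.46,"tz":0,"twist":0},{"hand":-1,"tx":0,"ty":-0.46,"tz":0,"twist":0},{"hand":-1,"tx":0,"ty":-0.46,"tz":0,"twist":0},{"hand":-1,"tx":0,"ty":-0.46,"tz":0,"twist":0}]';  python3 go.py
python3 - <<'E'
from cell import vision
import cv2,numpy as np,pickle
S=vision.camera('scene');a=S['image'];pickle.dump(S,open('pics/s10.pkl','wb'))
cv2.imwrite('pics/g10.png',np.hstack([cv2.resize(a[150:270,210:310],None,fx=5,fy=5,interpolation=2)]))
E
```

```text
t: 14.4
tcp_pos: [0.4845, 0.1757, 0.1089]
tool_rot: [[-0.968, 0.25, 0.002], [0.25, 0.968, 0.002], [-0.001, 0.002, -1.0]]
wrist_force: [1.8, 5.9, 3.6]
finger_gap: 0.0134
t 14.4 tcp [0.4845 0.1757 0.1089] gap 0.0134 F [1.8 5.9 3.6] yawY 75.5 tilt [-0.001  0.002 -1.   ]
```

View pics/g10.png

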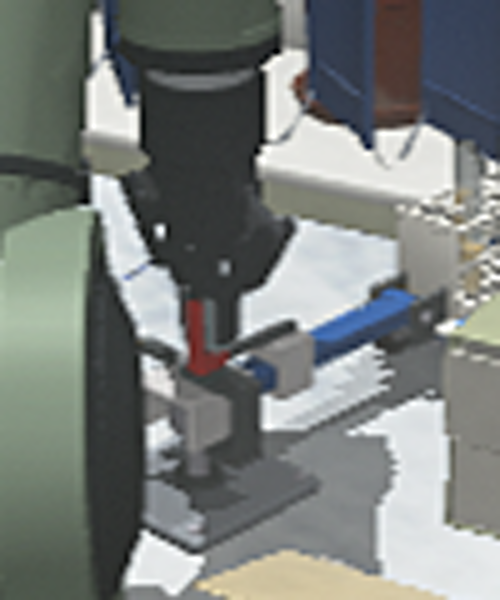

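The tab moved 12.6 mm with about 6 N of spring force, and the tongue still sits on the ball. I'll pull slightly further, then lift along the hinge arc.

```bash
python3 -m jog '[{"hand":-1,"tx":0,"ty":-0.05,"tz":0,"twist":0},{"hand":-1,"tx":0,"ty":-0.05,"tz":0,"twist":0},{"hand":-1,"tx":-0.05,"ty":-0.05,"tz":-0.14,"twist":0},{"hand":-1,"tx":-0.1,"ty":-0.05,"tz":-0.28,"twist":0},{"hand":-1,"tx":-0.21,"ty":-0.05,"tz":-0.56,"twist":0},{"hand":-1,"tx":-0.34,"ty":-0.05,"tz":-0.83,"twist":0},{"hand":-1,"tx":-0.48,"ty":-0.05,"tz":-1.1,"twist":0},{"hand":-1,"tx":-0.63,"ty":-0.05,"tz":-1.36,"twist":0},{"hand":-1,"tx":-0.8,"ty":-0.05,"tz":-1.61,"twist":0},{"hand":-1,"tx":-0.8,"ty":-0.05,"tz":-1.61,"twist":0}]';  python3 go.py
python3 - <<'E'
from cell import vision
import cv2,numpy as np,pickle
S=vision.camera('scene');T=vision.camera('top');a=S['image'];pickle.dump((S,T),open('pics/m11.pkl','wb'))
cv2.imwrite('pics/g11.png',np.hstack([cv2.resize(a[150:270,210:310],None,fx=5,fy=5,interpolation=2)]));cv2.imwrite('pics/full11.png',a)
E
```

```text
t: 15.7
tcp_pos: [0.5069, 0.1683, 0.157]
tool_rot: [[-0.968, 0.25, 0.001], [0.25, 0.968, 0.002], [-0.0, 0.002, -1.0]]
wrist_force: [0.8, 7.7, -4.3]
finger_gap: 0.0128
t 15.7 tcp [0.5069 0.1683 0.157 ] gap 0.0128 F [ 0.8  7.7 -4.3] yawY 75.51 tilt [-0.     0.002 -1.   ]
```

View pics/g11.png

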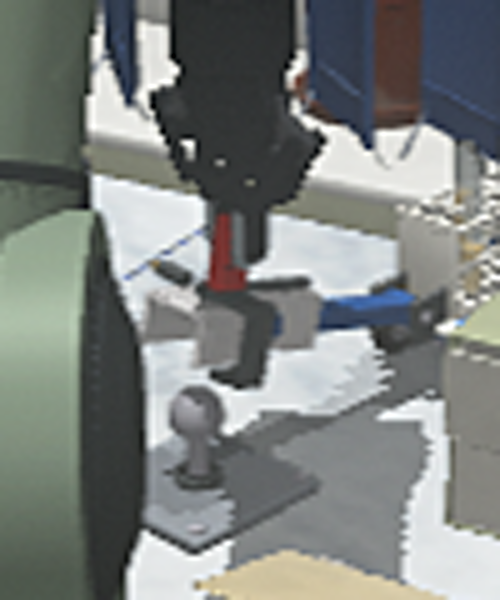

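View pics/full11.png

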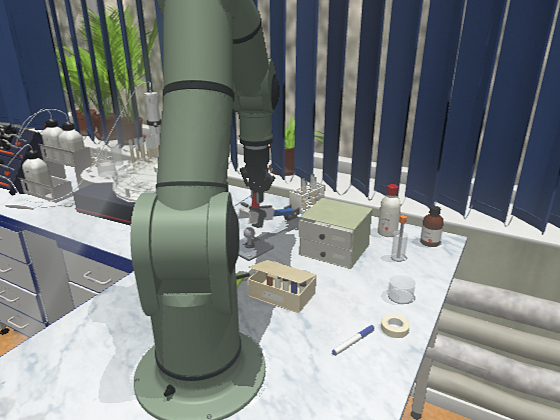

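The tongue is clear of the ball, which is visible at (197,410) below the coupler. The pin stands in the beaker. I'll settle, verify and hand in.

```bash
python3 -m jog '[{"hand":-1,"tx":0,"ty":0,"tz":0,"twist":0},{"hand":-1,"tx":0,"ty":0,"tz":0,"twist":0},{"hand":-1,"tx":0,"ty":0,"tz":0,"twist":0},{"hand":-1,"tx":0,"ty":0,"tz":0,"twist":0},{"hand":-1,"tx":0,"ty":0,"tz":0,"twist":0},{"hand":-1,"tx":0,"ty":0,"tz":0,"twist":0},{"hand":-1,"tx":0,"ty":0,"tz":0,"twist":0},{"hand":-1,"tx":0,"ty":0,"tz":0,"twist":0},{"hand":-1,"tx":0,"ty":0,"tz":0,"twist":0},{"hand":-1,"tx":0,"ty":0,"tz":0,"twist":0}]';  python3 go.py
python3 - <<'E'
from h import *
from cell import vision
S=vision.camera('scene');S0,_=pickle.load(open('pics/m11.pkl','rb'));I=pickle.load(open('pics/scene0.pkl','rb'))
print('diff tongue',cv2.absdiff(S['image'],S0['image'])[195:235,240:300].mean(),'jar/tape vs start',cv2.absdiff(S['image'],I['image'])[270:340,375:420].mean())
k=blobs(S,(8,150,60),(20,255,255),(390,205,415,235));print('knob px',k,[plane(S,*b[0],.132).round(3) for b in k])
# height of the lifted tab (red) vs start, on the dock's vertical plane through it
for n,c in(('start',I),('now',S)): print(n,blobs(c,(0,120,60),(7,255,255),(235,170,330,260)))
cv2.imwrite('pics/g12.png',cv2.resize(S['image'][180:280,360:440],None,fx=5,fy=5,interpolation=2))
E
```

```text
t: 17.05
tcp_pos: [0.5067, 0.1684, 0.1567]
tool_rot: [[-0.968, 0.25, 0.0], [0.25, 0.968, 0.001], [-0.0, 0.002, -1.0]]
wrist_force: [1.8, 7.2, -4.6]
finger_gap: 0.0132
t 17.05 tcp [0.5067 0.1684 0.1567] gap 0.0132 F [ 1.8  7.2 -4.6] yawY 75.52 tilt [-0.     0.002 -1.   ]
diff tongue 2.107222222222222 jar/tape vs start 0.4438095238095238
knob px [([403.0, 216.7], [400, 215, 7, 5, 23]), ([402.6, 221.9], [400, 221, 6, 3, 7])] [array([ 0.666, -0.235,  0.132]), array([ 0.631, -0.243,  0.132])]
start [([248.3, 213.9], [245, 207, 8, 16, 72])]
now [([254.3, 201.8], [251, 193, 8, 15, 62])]
```

View pics/g12.png

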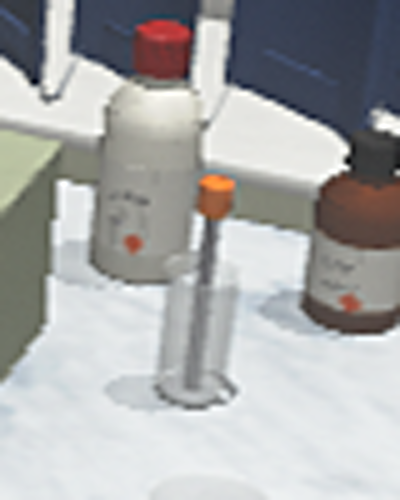

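```bash
python3 -c "from cell import job; print(job.job_done())"
```

```text
the job is handed in; nothing more can be done
None
```

I carried out all the steps and handed the job in at about t = 17 s of the 51 s allowed. No verdict was reported.

**What I did**
- **Pin:** I drew the lock pin straight up out of the tongue, carried it over the cabinet, lowered it into the tall beaker and let go.
- **Latch and tongue:** I pulled the red tab sideways about 13 mm. The wrist force before the last 1.5 mm of pull was about 6 N, as expected from the spring. Keeping it pulled, I lifted the tongue along its hinge arc and held it there.

**Last checks**
- **Lift:** The gripper rose 48 mm, which puts the coupler about 50 mm above its seat by geometry; I did not measure the coupler directly. The ball is visible underneath.
- **Grip:** The tab is still held, with the fingers 13 mm apart. The arm moved 0.3 mm over the last 1.25 s.
- **Pin and beaker:** In the last picture the pin stands in the upright beaker, leaning slightly, well under the 0.4 rad limit by eye.
- **Bystanders:** The jar and tape areas look the same as at the start. I did not check the timer separately, but the arm did no work near it.
- **Disagreements:** The two views of the beaker's position differed by about 2 to 4 mm. In the final check the knob's colour mask split into two pieces, so its computed position is not useful and I relied on the picture. A picture difference of 2.1 grey levels remained round the tongue after it settled, and I did not trace its cause.

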